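# Set the dial of the cigar-trimming jig to its long scale line

## Robot

A 6-joint arm with a two-finger parallel gripper is mounted at the origin on the work surface. World frame = base frame: x ahead of the robot, y to its left, z up, the work surface at z = 0. Lengths are in m, angles in rad, forces in N, time in s.
With the tool pointing down it reaches from about 0.325 to 0.85 m from the base axis. Payload 15.5 kg.
Tool frame: the origin (TCP) lies midway between the tips of the shut fingers; the grasp point (between the pads) lies 19 mm behind it; z points along the fingers, y is the line along which they close (so a half turn about z gives the same grasp; the last joint's range is limited). The gripper opens to 91 mm and grips with 3 to 60 N. Pads are 32 mm wide; open, the fingers measure 118 mm over their backs; the gripper's body (76 mm by 178 mm) begins 60 mm behind the grasp point.
Start: joints at [-1.212, 0.494, 1.345, -0, 1.302, -0.096], TCP at [0.275, -0.561, 0.177] pointing down, gripper open.
Joint ranges: [-2.91, 2.91], [-0.82, 2.16], [0.22, 2.67], [-1.22, 4.37], [0.12, 2.79], [-3.08, 3.08]. Speed limits (rad/s): [1.89, 1.89, 2.57, 3.01, 3.01, 3.01].

## Interface

Orientations are given as a rotation vector (axis times angle).
In Python, from plant import * gives the robot as it stands. The module is installed in compiled form; this text tells all that it offers.
- The arm moves only by the tool jog_arm, never from a script. Its argument "rows" is a list of rows, each an object with "slide": the shift along the tool's x, y, z in m, a list of three; "turn": the turn, a rotation vector about the tool's x, y, z in rad, a list of three. In form: [{"slide": [x, y, z], "turn": [wx, wy, wz]}, ...]. A call has 1 to 8 rows; each row shifts and turns the commanded pose from where the row before left it, along the tool's axes as they then stand; what a row does not reach is not made up. A row lasts 1/10 s, in which the tool goes at most 50 mm and 8.59 degrees, less where a joint would pass 70% of its speed; a pose out of reach is approached as far as the arm can. A call is refused whole if a number of a shift passes 0.05 or a number of a turn 0.15, either way. A call with a gripper value outside its range is refused whole. "claw" is the finger opening in m, from 0 to 0.0912, set as the call begins (left out, the last holds). The fingers move at their own pace and stop on an object; the grip force is fixed at half the most. Time passes only in rows, so rows that do not move let the fingers close. It gives the time, the measured TCP pose, the force, the opening and the grip force at its end, in the units of the state.
- state(): the state, without advancing time (a new reading comes with each control period).
- grab_frame(name): name is "side" or "top" or "wrist"; returns a dict with "frame" (384x512x3 uint8, red, green, blue), "vfov" (degrees; the focal length in pixels is half the picture's height over the tangent of half this angle, whatever the lens; pixels are square), "cx", "cy" (the principal point, pixels), "R" (3x3) and "t" (3): a world point X has camera coordinates R X + t; the wrist camera has in their place "tool_from_camera" (4x4, takes a point from camera to tool coordinates, whose origin is the TCP and whose axes are the flange's). Camera axes: x right, y down, z forward; pixel columns grow to the right and rows downward; lengths in m; the calibration is good to about 2 mm. The wrist camera is an equidistant fisheye: a pixel r from the principal point sees the ray r / f radians off the axis. A picture is of the moment at which its call begins: read the wrist's pose just before it. There is no depth.
- hand_in(): hands the job in; it is judged then, once.
The state is a dict: "clock": time; "joint_pos": joint angles; "joint_velocities": joint speeds; "joint_torque": joint torques, N m; "position": TCP position; "tool_rot": TCP orientation; "ft_force": force on the tool from outside, world axes, zero at the start; "torque": the same for the moment, N m; "width": finger opening in m; "grip_force": force on a finger pad.
Only numpy, scipy, OpenCV 4.12 (cv2) and the standard library are available. Lean on these libraries where they do the work, as an engineer would, in place of code of your own. Each camera call takes 0.05 s, during which the arm holds its last target. There are 200 camera calls.

## Task

The big flat dial of the cigar-trimming jig sets the cutting length. Put a fingertip into the dial's round finger pocket and push the dial round, either way, until the index bar on the dial lines up with the one long line on the white scale ring, then take the hand away. Leave the jar, the wooden mould, the hole gauge and the weight where they stand.

Things in the scene. Friction and masses are not known exactly. Their poses are not given: they have to be found in the camera images.
- jig: Jig fixed to the bench: wooden bed plate 216 (its x) x 438 (its y, from -108 to +330) x 16 mm. Origin on the bench under the dial's axis, z up. Dial and scale ring lie round the origin, their flat tops both 34 mm above the bench. At the +y end, from y = 114 mm, a trough 34 mm high; over it, at y = 215 mm, a blade bridge 86 mm high. Place and yaw vary.
- dial (a joint): Angle of the dial, rad, growing anticlockwise from above; at 0 the index bar points along the jig's +x. A flat metal disc 128 mm in diameter, turning about the vertical through the jig's origin, over a full turn either way. It does not spring back and stays where it is left: friction holds it with about 0.1 N m (3 N at the pocket).
- dial_index (a point): Outer end of the index bar, a black bar 34 x 4 mm lying radially on the dial's top, the only bar on it. The point is 65 mm from the axis, 34 mm above the bench; its x axis points radially outward, along the bar.
- pocket (a point): Centre of the mouth of the finger pocket, a round recess 50 mm in diameter, 14 mm deep, with upright walls, in the dial's top, opposite the index bar. The point is 35 mm from the dial's axis, 34 mm above the bench (floor 20 mm), and turns with the dial. Closed fingers fit in with some play and push the dial round by the pocket's wall.
- long_line (a point): Target: inner end of the long line (32 x 4 mm, black, radial) on the white scale ring (inner diameter 132, outer 208 mm) fixed round the dial; its other 23 lines, every 15 degrees, are short (10 mm). The point is 65 mm from the axis, 34 mm above the bench: it meets the dial_index point when lined up; x axis outward. The ring's angle varies.
- paste_jar: Bystander: closed brown glass jar, 68 mm in diameter, 75 mm tall, upright; origin under its centre. Stands loose beside the jig.
- mould: Bystander: closed wooden mould block, 75 x 200 x 54 mm tall, origin under its centre, loose.
- ring_gauge: Bystander: flat wooden gauge with three holes, 50 x 130 x 12 mm, origin under its centre, loose.
- weight: Bystander: round dark steel weight with a knob, 64 mm in diameter, 46 mm tall, origin under its centre, loose.

How it is judged:
At the end, for the whole second after the job is handed in: The outer end of the dial's index bar is within 3.5 mm (about 3 degrees) of the inner end of the long scale line, and the dial is at rest (distance between dial_index and long_line below 0.0035 m and velocity of joint dial between -0.05 and 0.05 rad/s); the robot touches nothing.
It fails at once if the jar is moved more than 20 mm or lifted (distance of paste_jar from where it was at the start of the episode above 0.02 m).
It fails at once if the mould is moved more than 20 mm or lifted (distance of mould from where it was at the start of the episode above 0.02 m).
It fails at once if the hole gauge is moved more than 20 mm or lifted (distance of ring_gauge from where it was at the start of the episode above 0.02 m).
It fails at once if the weight is moved more than 20 mm or lifted (distance of weight from where it was at the start of the episode above 0.02 m).
It also fails if it takes over 51 s, if anything falls off the work surface, if the arm or the gripper's body presses on something with over 40 N, if the wrist force passes 120 N, or if a joint passes its speed limit or range.

## Working session

There is one attempt and no reset: what is moved stays moved. The work goes in short steps, Python scripts to look and compute and a tool call to move; the robot and the scene stay as the last step left them, time stands still between calls to the robot, and variables do not carry over. Pictures are saved under pics/ and viewed, at most 10 in all, crops included, and the job is handed in when it is done.

Besides the shell and the picture viewer there is one more tool, called after ">>>" by a JSON object that holds its "fn" and its "kwargs", one argument or row to a line. jog_arm: Moves the arm, as the interface text tells. Its arguments: {"type":"object","properties":{"rows":{"type":"array","items":{"type":"object","properties":{"slide":{"type":"array","items":{"type":"number"}},"turn":{"type":"array","items":{"type":"number"}}}}},"claw":{"type":"number"}},"required":["rows"]}

```bash
mkdir -p pics
cat > h.py <<'E'
from plant import *
import numpy as np, cv2
from scipy.spatial.transform import Rotation as Ro
def cast(g,uv,z):
    f=g["frame"].shape[0]/2/np.tan(np.radians(g["vfov"])/2)
    uv=np.atleast_2d(np.array(uv,float))
    d=np.c_[(uv[:,0]-g["cx"])/f,(uv[:,1]-g["cy"])/f,np.ones(len(uv))]
    R=np.array(g["R"]);t=np.array(g["t"]);c=-R.T@t;w=d@R
    return c+w*((z-c[2])/w[:,2])[:,None]
E
python3 - <<'E'
from h import *
s=state();print(s)
for n in("top","side"):
    g=grab_frame(n);np.save(f"pics/{n}.npy",g,allow_pickle=True)
    cv2.imwrite(f"pics/{n}.png",g["frame"][:,:,::-1]);print(n,g["vfov"],g["cx"],g["cy"],g["R"],g["t"])
a=cv2.imread("pics/top.png");cv2.imwrite("pics/top1.png",cv2.resize(a,(800,600)))
E
```

```text
{'clock': 0.0, 'joint_pos': array([-1.21153152e+00,  4.94166335e-01,  1.34614574e+00,  6.62601442e-06,
        1.30252370e+00, -9.55031001e-02]), 'joint_velocities': array([ 0.00046397, -0.00024132, -0.0001885 ,  0.000163  ,  0.00060351,
        0.00102514]), 'joint_torque': array([-8.76584454e-04, -8.78823280e+01, -3.81849718e+01,  7.08555942e-02,
        5.33420511e-02, -2.41660473e-04]), 'position': array([ 0.27438085, -0.5610594 ,  0.17654383]), 'tool_rot': array([-3.05952556e+00, -7.07927256e-01,  2.46733111e-04]), 'ft_force': array([-0.22148385, -0.08779214, -0.04122968]), 'torque': array([ 0.03019507, -0.00989988, -0.0174823 ]), 'grip_force': 0.0, 'width': 0.09100168528994479}
top 57.57162999727298 257.585645103211 187.61688531311074 [[-0.02036836 -0.99974842  0.00939259]
 [-0.98512583  0.01846542 -0.1708395 ]
 [ 0.17062309 -0.01273261 -0.9852541 ]] [-0.03964046  0.54500786  0.73679124]
side 42.019622963242504 256.66654666039716 191.2677394807366 [[-0.89371584 -0.44855019  0.00864401]
 [-0.27828541  0.53915243 -0.7949037 ]
 [ 0.35189376 -0.71282353 -0.60667404]] [0.46369817 0.24249578 0.87721839]
```

View pics/top1.png

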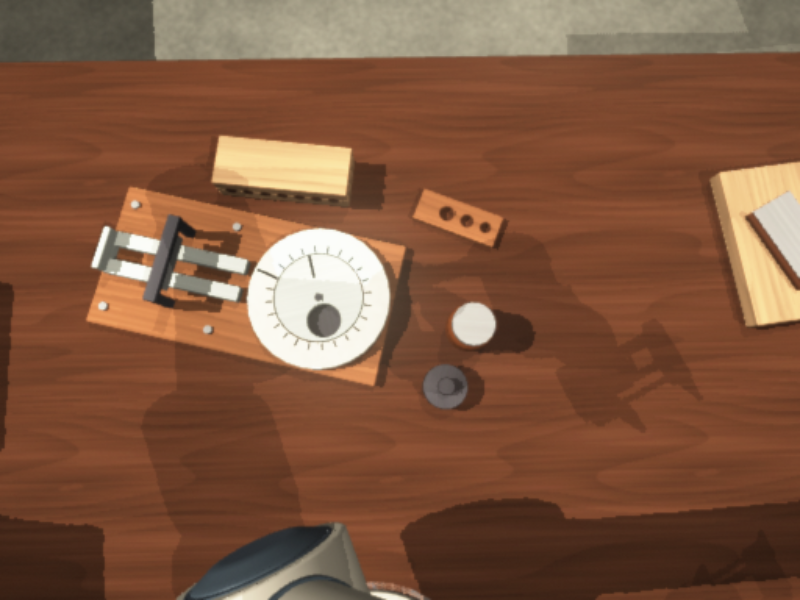

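The picture shows the dial axis near (319,297) and the index bar at (312,265). The pocket is at (324,320) and the long line at about (268,273), to the left of the index bar. I'll measure these next.

Run:
```python
from h import *
g=np.load("pics/top.npy",allow_pickle=True).item()
im=g["frame"];hsv=cv2.cvtColor(im,cv2.COLOR_RGB2HSV)
m=((hsv[...,1]<60)&(hsv[...,2]>150)).astype(np.uint8)
roi=np.zeros_like(m);roi[135:245,155:252]=1;m*=roi
cs,_=cv2.findContours(m,0,cv2.CHAIN_APPROX_NONE);c=max(cs,key=cv2.contourArea)
c=cv2.convexHull(c)
P=cast(g,c[:,0],.034)[:,:2]
A=np.c_[2*P,np.ones(len(P))];x=np.linalg.lstsq(A,(P**2).sum(1),rcond=None)[0];cen=x[:2];print("centre",cen,"r",np.sqrt(x[2]+cen@cen))
gray=cv2.cvtColor(im,cv2.COLOR_RGB2GRAY)
yy,xx=np.mgrid[140:245,155:252];uv=np.c_[xx.ravel(),yy.ravel()]
W=cast(g,uv,.034)[:,:2]-cen;r=np.hypot(*W.T);a=np.arctan2(W[:,1],W[:,0]);v=gray[140:245,155:252].ravel()
for n,lo,hi,th in(("index",.034,.06,110),("long",.085,.098,140)):
    k=(r>lo)&(r<hi)&(v<th)
    if n=="index":
        k&=np.hypot(W[:,0],W[:,1])>0
    print(n,k.sum(),sorted(np.round(np.degrees(a[k])).astype(int)))
k=(r<.062)&(r>.01)&(v<110);print(np.c_[W[k].mean(0)])
for n,p in dict(jar=(474,324),weight=(446,386)).items(): print(n,cast(g,[np.array(p)*.64],.06))
o=cv2.resize(im[135:250,150:260],(770,600),interpolation=cv2.INTER_CUBIC);cv2.imwrite("pics/c.png",o[:,:,::-1])
```

```text
centre [0.54363655 0.07247094] r 0.10352526568858984
index 78 [np.int64(-179), np.int64(-179), np.int64(-179), np.int64(-179), np.int64(-179), np.int64(-178), np.int64(-178), np.int64(-178), np.int64(-178), np.int64(-176), np.int64(-176), np.int64(-176), np.int64(-176), np.int64(-176), np.int64(-174), np.int64(-174), np.int64(-174), np.int64(-172), np.int64(-138), np.int64(-138), np.int64(-135), np.int64(-135), np.int64(-133), np.int64(13), np.int64(156), np.int64(157), np.int64(158), np.int64(159), np.int64(159), np.int64(160), np.int64(161), np.int64(162), np.int64(163), np.int64(164), np.int64(164), np.int64(165), np.int64(165), np.int64(166), np.int64(166), np.int64(167), np.int64(167), np.int64(168), np.int64(168), np.int64(168), np.int64(169), np.int64(169), np.int64(170), np.int64(170), np.int64(171), np.int64(171), np.int64(171), np.int64(171), np.int64(172), np.int64(172), np.int64(173), np.int64(173), np.int64(173), np.int64(174), np.int64(174), np.int64(174), np.int64(175), np.int64(175), np.int64(175), np.int64(176), np.int64(176), np.int64(176), np.int64(176), np.int64(176), np.int64(178), np.int64(178), np.int64(178), np.int64(178), np.int64(179), np.int64(179), np.int64(179), np.int64(179), np.int64(179), np.int64(179)]
long 5 [np.int64(64), np.int64(64), np.int64(64), np.int64(65), np.int64(65)]
[[-3.09298006e-02]
 [-1.37470734e-05]]
jar [[ 0.49620304 -0.14932856  0.06      ]]
weight [[ 0.41149077 -0.10720712  0.06      ]]
```

View pics/c.png

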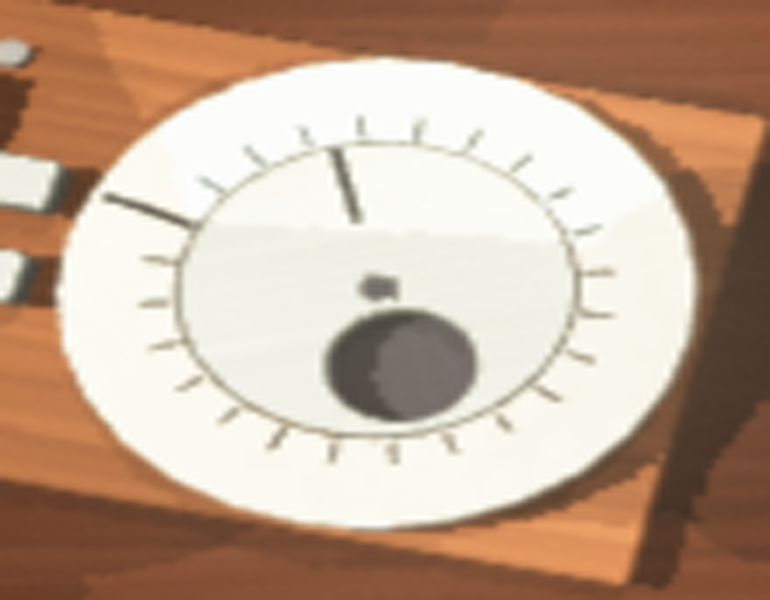

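The crop shows the index bar from (337,148) to (357,220) and the long line from (192,224) to (105,196). The pocket centre is at (402,366) and the axis at (379,288).

Run:
```python
from h import *
g=np.load("pics/top.npy",allow_pickle=True).item()
p=np.array([(337,148),(357,220),(192,224),(105,196),(402,366),(379,288)])*[110/770,115/600]+[149.5,134.5]
P=cast(g,p,.034)[:,:2];print(P.round(4))
c=np.array([.5436,.0725]);W=P-c
print(np.hypot(*W.T).round(4),np.degrees(np.arctan2(W[:,1],W[:,0])).round(1))
R=Ro.from_rotvec(state()["tool_rot"]).as_matrix();print(R.round(3))
d=np.array([.508,.072,.12])-state()["position"];print(R.T@d, np.degrees(np.arctan2(R[1,1],R[0,1])))
```

```text
[[0.6069 0.0866]
 [0.5743 0.0797]
 [0.5735 0.1336]
 [0.5866 0.1622]
 [0.5095 0.0648]
 [0.5439 0.0724]]
[0.0648 0.0315 0.068  0.0995 0.035  0.0003] [  12.5   13.3   63.9   64.4 -167.2  -25.3]
[[ 0.898  0.439 -0.   ]
 [ 0.439 -0.898  0.001]
 [ 0.    -0.001 -1.   ]]
[ 0.48793191 -0.46604844  0.05718606] -63.940127332398156
```

>>> {"fn": "jog_arm", "kwargs": {
  "claw": 0,
  "rows": [
    {"slide":[0.03,-0.0283,0]},
    {"slide":[0.03,-0.0283,0]},
    {"slide":[0.03,-0.0283,0]},
    {"slide":[0.03,-0.0283,0]},
    {"slide":[0.03,-0.0283,0]},
    {"slide":[0.03,-0.0283,0]},
    {"slide":[0.03,-0.0283,0]},
    {"slide":[0.03,-0.0283,0]}
  ]
}}

```text
validation failed for argument at $.ro...
```

>>> {"fn": "jog_arm", "kwargs": {
  "rows": [
    {"slide":[0.03,-0.0283,0]},
    {"slide":[0.03,-0.0283,0]},
    {"slide":[0.03,-0.0283,0]},
    {"slide":[0.03,-0.0283,0]},
    {"slide":[0.03,-0.0283,0]},
    {"slide":[0.03,-0.0283,0]},
    {"slide":[0,0,0]},
    {"slide":[0,0,0]}
  ]
}}

```text
validation failed for argument at $.ro...
```

Run:
```python
from h import *
s=state();print(s["position"],s["tool_rot"],s["width"],s["clock"])
g=grab_frame("wrist");print(g["vfov"],g["cx"],g["cy"],g["tool_from_camera"])
np.save("pics/w.npy",g,allow_pickle=True);cv2.imwrite("pics/w.png",g["frame"][:,:,::-1])
```

```text
[ 0.2744344  -0.56108243  0.17659227] [-3.05960162e+00 -7.08048579e-01  1.89094157e-04] 0.09123745244020386 0.1
65.70646984690485 255.8083361921802 188.90383400890244 [[-2.30741732e-04 -9.71646185e-01 -2.36439503e-01  6.56508273e-02]
 [ 9.99999877e-01 -1.20486078e-04 -4.80765118e-04 -4.28205239e-04]
 [ 4.38645924e-04 -2.36439585e-01  9.71646093e-01 -2.08157622e-01]
 [ 0.00000000e+00  0.00000000e+00  0.00000000e+00  1.00000000e+00]]
```

View pics/w.png

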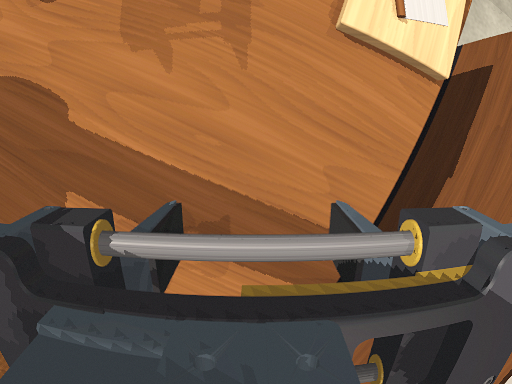

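The moves were refused, most likely because the rows had no "turn". The wrist view shows the open fingers and bare bench, with the arm still at its start pose.

>>> {"fn": "jog_arm", "kwargs": {
  "claw": 0,
  "rows": [
    {"slide":[0.03,-0.0283,0],"turn":[0,0,0]},
    {"slide":[0.03,-0.0283,0],"turn":[0,0,0]},
    {"slide":[0.03,-0.0283,0],"turn":[0,0,0]},
    {"slide":[0.03,-0.0283,0],"turn":[0,0,0]},
    {"slide":[0.03,-0.0283,0],"turn":[0,0,0]},
    {"slide":[0.03,-0.0283,0],"turn":[0,0,0]},
    {"slide":[0.03,-0.0283,0],"turn":[0,0,0]},
    {"slide":[0.03,-0.0283,0],"turn":[0,0,0]}
  ]
}}

```text
clock: 0.95
position: [0.3909, -0.2511, 0.1771]
tool_rot: [-3.061, -0.708, -0.0]
ft_force: [0.3, 0.8, -0.2]
width: 0.0304
grip_force: 0.0
```

>>> {"fn": "jog_arm", "kwargs": {
  "rows": [
    {"slide":[0.03,-0.0283,0],"turn":[0,0,0]},
    {"slide":[0.03,-0.0283,0],"turn":[0,0,0]},
    {"slide":[0.03,-0.0283,0],"turn":[0,0,0]},
    {"slide":[0.03,-0.0283,0],"turn":[0,0,0]},
    {"slide":[0.03,-0.0283,0],"turn":[0,0,0]},
    {"slide":[0.03,-0.0283,0],"turn":[0,0,0]},
    {"slide":[0,0,0],"turn":[0,0,0]},
    {"slide":[0,0,0],"turn":[0,0,0]}
  ]
}}

```text
clock: 1.75
position: [0.4777, -0.0204, 0.1769]
tool_rot: [3.06, 0.712, -0.001]
ft_force: [1.0, -0.9, -0.4]
width: 0.0005
grip_force: 0.0
```

```bash
cat >> h.py <<'E'
def wcast(g,s,uv,z):
    f=g["frame"].shape[0]/2/np.tan(np.radians(g["vfov"])/2)
    q=np.atleast_2d(np.array(uv,float))-[g["cx"],g["cy"]];r=np.hypot(*q.T);th=r/f
    d=np.c_[q/np.maximum(r,1e-9)[:,None]*np.sin(th)[:,None],np.cos(th)]
    T=np.array(g["tool_from_camera"]);R=Ro.from_rotvec(s["tool_rot"]).as_matrix()
    w=d@T[:3,:3].T@R.T;c=R@T[:3,3]+s["position"]
    return c+w*((z-c[2])/w[:,2])[:,None]
E
python3 - <<'E'
from h import *
s=state();print(s["position"],s["tool_rot"],s["width"],s["clock"])
g=grab_frame("wrist")
np.save("pics/w2.npy",[s,g],allow_pickle=True);cv2.imwrite("pics/w2.png",cv2.resize(g["frame"],(800,600),interpolation=cv2.INTER_CUBIC)[:,:,::-1])
E
```

```text
[ 0.47774263 -0.0204009   0.1769295 ] [ 3.05992999e+00  7.11603021e-01 -7.42538028e-04] 0.0005089851484661645 1.75
```

View pics/w2.png

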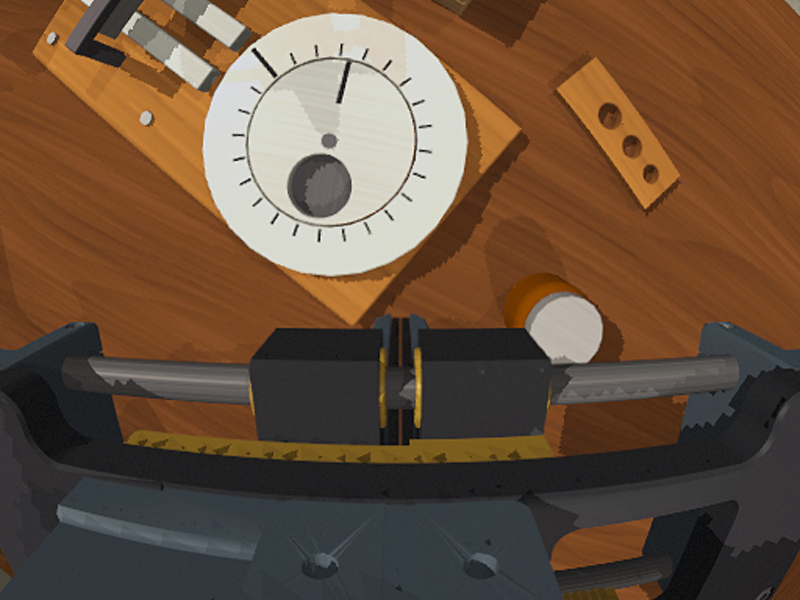

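The view is clear: axis at (329,141), pocket (320,185), index bar from (349,62) to (339,103), long line from (275,76) to (254,49). The fingers are shut at the lower centre.

Run:
```python
from h import *
s,g=np.load("pics/w2.npy",allow_pickle=True)
p=np.array([(349,62),(339,103),(275,76),(254,49),(320,185),(329,141)])*.64-.18
P=wcast(g,s,p,.034)[:,:2];W=P-P[5]
print(P.round(4));print(np.hypot(*W.T).round(4),np.degrees(np.arctan2(W[:,1],W[:,0])).round(1))
R=Ro.from_rotvec(s["tool_rot"]).as_matrix()
for c in(P[4],[.5095,.0648]):print(R.T@(np.r_[c,.045]-s["position"]))
```

```text
[[0.6051 0.0857]
 [0.5728 0.078 ]
 [0.5728 0.1338]
 [0.5868 0.1605]
 [0.5101 0.0635]
 [0.5433 0.0719]]
[0.0634 0.0302 0.0686 0.0987 0.0342 0.    ] [  12.6   11.6   64.5   63.9 -165.9    0. ]
[ 0.0661477  -0.06104246  0.13190496]
[ 0.06615426 -0.06243218  0.13190509]
```

>>> {"fn": "jog_arm", "kwargs": {
  "rows": [
    {"slide":[0.033,-0.031,0],"turn":[0,0,0]},
    {"slide":[0.033,-0.031,0],"turn":[0,0,0]},
    {"slide":[0,0,0.04],"turn":[0,0,0]},
    {"slide":[0,0,0.04],"turn":[0,0,0]},
    {"slide":[0,0,0.04],"turn":[0,0,0]},
    {"slide":[0,0,0],"turn":[0,0,0]},
    {"slide":[0,0,0],"turn":[0,0,0]}
  ]
}}

```text
clock: 2.5
position: [0.5097, 0.0627, 0.0577]
tool_rot: [-3.061, -0.706, 0.002]
ft_force: [-0.5, -0.8, 0.8]
width: 0.0001
grip_force: 0.0
```

>>> {"fn": "jog_arm", "kwargs": {
  "rows": [
    {"slide":[0.0007,-0.0015,0.006],"turn":[0,0,0]},
    {"slide":[0,0,0.006],"turn":[0,0,0]},
    {"slide":[0,0,0.006],"turn":[0,0,0]},
    {"slide":[0,0,0.005],"turn":[0,0,0]},
    {"slide":[0,0,0.004],"turn":[0,0,0]},
    {"slide":[0,0,0.003],"turn":[0,0,0]},
    {"slide":[0,0,0],"turn":[0,0,0]}
  ]
}}

```text
clock: 3.2
position: [0.5096, 0.0653, 0.0267]
tool_rot: [-3.061, -0.708, 0.001]
ft_force: [0.7, -0.3, 0.5]
width: 0.0001
grip_force: 0.0
```

Run:
```python
from h import *
R=Ro.from_rotvec(state()["tool_rot"]).as_matrix()
a=np.radians(-167+3.2*np.arange(22));p=.035*np.c_[np.cos(a),np.sin(a),0*a]
print((np.diff(p,axis=0)@R*1000).round(2)[:,:2].tolist())
print((p[::4]+[.5435,.0722,0]).round(4).tolist())
```

```text
[[-0.39, 1.92], [-0.28, 1.93], [-0.17, 1.95], [-0.06, 1.95], [0.05, 1.95], [0.15, 1.95], [0.26, 1.94], [0.37, 1.92], [0.48, 1.9], [0.58, 1.87], [0.69, 1.83], [0.79, 1.79], [0.89, 1.74], [0.98, 1.69], [1.07, 1.63], [1.16, 1.57], [1.25, 1.5], [1.33, 1.43], [1.41, 1.35], [1.48, 1.27], [1.55, 1.19]]
[[0.5094, 0.0643, 0.0], [0.512, 0.057, 0.0], [0.5161, 0.0504, 0.0], [0.5217, 0.0448, 0.0], [0.5283, 0.0407, 0.0], [0.5356, 0.0381, 0.0]]
```

>>> {"fn": "jog_arm", "kwargs": {
  "rows": [
    {"slide":[-0.0004,0.0019,0],"turn":[0,0,0]},
    {"slide":[-0.0003,0.0019,0],"turn":[0,0,0]},
    {"slide":[-0.0002,0.0019,0],"turn":[0,0,0]},
    {"slide":[-0.0001,0.002,0],"turn":[0,0,0]},
    {"slide":[0,0.002,0],"turn":[0,0,0]},
    {"slide":[0.0002,0.002,0],"turn":[0,0,0]},
    {"slide":[0.0003,0.0019,0],"turn":[0,0,0]},
    {"slide":[0.0004,0.0019,0],"turn":[0,0,0]}
  ]
}}

```text
clock: 4.0
position: [0.5167, 0.0512, 0.0271]
tool_rot: [3.061, 0.708, 0.0]
ft_force: [0.2, 0.3, 0.1]
width: 0.0006
grip_force: 0.0
```

>>> {"fn": "jog_arm", "kwargs": {
  "rows": [
    {"slide":[0.0005,0.0019,0],"turn":[0,0,0]},
    {"slide":[0.0006,0.0019,0],"turn":[0,0,0]},
    {"slide":[0.0007,0.0018,0],"turn":[0,0,0]},
    {"slide":[0.0008,0.0018,0],"turn":[0,0,0]},
    {"slide":[0.0009,0.0017,0],"turn":[0,0,0]},
    {"slide":[0.001,0.0017,0],"turn":[0,0,0]},
    {"slide":[0,0,0],"turn":[0,0,0]},
    {"slide":[0,0,0],"turn":[0,0,0]}
  ]
}}

```text
clock: 4.8
position: [0.5253, 0.0436, 0.0271]
tool_rot: [-3.061, -0.708, 0.0]
ft_force: [0.1, 0.1, -0.2]
width: 0.0004
grip_force: 0.0
```

Run:
```python
from h import *
s=state();print(s["position"],s["ft_force"])
for n in("wrist","top"):
    g=grab_frame(n);np.save(f"pics/{n}3.npy",[s,g],allow_pickle=True)
    cv2.imwrite(f"pics/{n}3.png",cv2.resize(g["frame"],(800,600),interpolation=cv2.INTER_CUBIC)[:,:,::-1])
```

```text
[0.52531257 0.04359719 0.0270847 ] [ 0.11386177  0.05052112 -0.20124524]
```

View pics/wrist3.png

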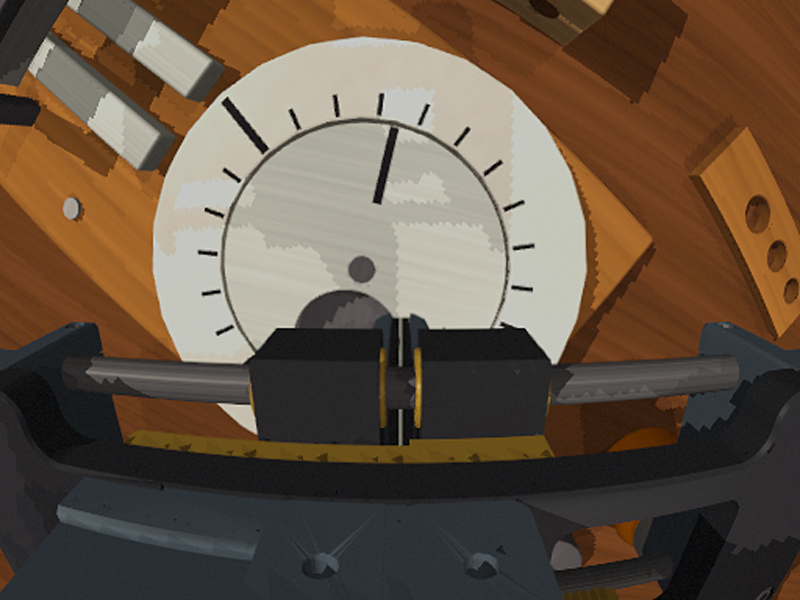

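The dial has not turned: the index bar, from (395,128) to (377,202), still sits just past the third tick. No force was felt either. I'll check the side view to see where the fingertips are.

Run:
```python
from h import *
s=state();g=grab_frame("side")
f=192/np.tan(np.radians(g["vfov"])/2);q=np.array(g["R"])@s["position"]+g["t"];u,v=f*q[0]/q[2]+g["cx"],f*q[1]/q[2]+g["cy"];print(u,v,s["position"],s["tool_rot"],s["joint_pos"])
u0,v0=int(max(u-110,0)),int(max(v-90,0))
c=g["frame"][v0:v0+150,u0:u0+200];print(u0,v0,c.shape)
cv2.imwrite("pics/s4.png",cv2.resize(c,None,fx=4,fy=4,interpolation=cv2.INTER_CUBIC)[:,:,::-1])
```

```text
244.30390674098663 239.71643831962746 [0.52526687 0.04365359 0.02709725] [-3.06065770e+00 -7.08373196e-01  1.37672707e-04] [-3.04064615e-02  5.61323312e-01  1.74460454e+00  8.50415101e-06
  8.35757110e-01  1.08550390e+00]
134 149 (150, 200, 3)
```

View pics/s4.png

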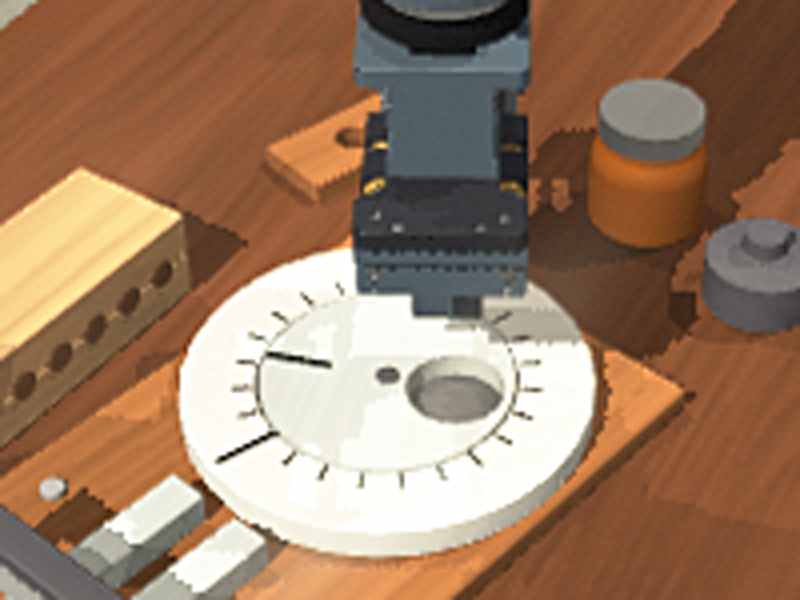

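The side view shows the fingertips at crop (447,315), about 12 px above where the reported TCP projects (441,363). They are still above the dial. I'll work out whether the finger tip or the reported pose is off.

Run:
```python
from h import *
s,g=np.load("pics/wrist3.npy",allow_pickle=True)
p=np.array([(395,128),(377,202),(266,152),(224,100),(361,269)])*.64-.18
P=wcast(g,s,p,.034)[:,:2];W=P-P[4];print(P.round(4),np.hypot(*W.T),np.degrees(np.arctan2(W[:,1],W[:,0])))
g=grab_frame("side");q=np.array([(387,374),(455,393),(265,355),(274,433),(447,315),(416,312),(481,316)])/4+[133.6,148.6]
for z in(.034,.027,.054):print(z,cast(g,q,z)[:,:2].round(4).tolist())
```

```text
[[0.6053 0.0856]
 [0.573  0.0785]
 [0.5725 0.1328]
 [0.5865 0.162 ]
 [0.5433 0.0721]] [0.06340268 0.03032562 0.06729275 0.099748   0.        ] [12.29021284 12.11949869 64.29425789 64.33257597  0.        ]
0.034 [[0.5433, 0.0691], [0.5068, 0.0657], [0.6048, 0.085], [0.5717, 0.1302], [0.5373, 0.0161], [0.5526, 0.0214], [0.5213, 0.0088]]
0.027 [[0.5471, 0.0626], [0.5102, 0.0592], [0.6092, 0.0787], [0.5757, 0.1244], [0.541, 0.0091], [0.5565, 0.0144], [0.5248, 0.0017]]
0.054 [[0.5325, 0.0875], [0.4971, 0.0842], [0.5922, 0.103], [0.5601, 0.1469], [0.5267, 0.0361], [0.5416, 0.0412], [0.5112, 0.029]]
```

The dial positions from the wrist camera fit, so the reported pose is good. The real fingertips, though, sit about 30–45 mm above the stated TCP. I'll go back over the pocket and descend while watching the force.

>>> {"fn": "jog_arm", "kwargs": {
  "rows": [
    {"slide":[-0.0025,-0.0128,0],"turn":[0,0,0]},
    {"slide":[-0.0025,-0.0129,0],"turn":[0,0,0]},
    {"slide":[0,0,0],"turn":[0,0,0]},
    {"slide":[0,0,0.003],"turn":[0,0,0]},
    {"slide":[0,0,0.003],"turn":[0,0,0]},
    {"slide":[0,0,0.003],"turn":[0,0,0]},
    {"slide":[0,0,0],"turn":[0,0,0]}
  ]
}}

```text
clock: 5.7
position: [0.5094, 0.0643, 0.0176]
tool_rot: [-3.061, -0.708, 0.001]
ft_force: [-0.4, -0.1, 0.5]
width: 0.0005
grip_force: 0.0
```

Run:
```python
from h import *
s=state();print(s["position"],s["ft_force"])
g=grab_frame("side");np.save("pics/s5.npy",[s,g],allow_pickle=True)
c=g["frame"][180:280,165:295]
cv2.imwrite("pics/s5.png",cv2.resize(c,None,fx=6,fy=6,interpolation=cv2.INTER_CUBIC)[:,:,::-1])
f=192/np.tan(np.radians(g["vfov"])/2)
def pr(X):
    q=np.array(g["R"])@X+g["t"];return np.array([f*q[0]/q[2]+g["cx"]-165,f*q[1]/q[2]+g["cy"]-180])*6
R=Ro.from_rotvec(s["tool_rot"]).as_matrix()
for d in(0,.02,.03,.04,.05):print(d,[pr(s["position"]+R@[x,-.008,-d]).round().tolist() for x in(.016,-.016)])
```

```text
[0.50941652 0.06431415 0.01759316] [-0.39048705 -0.10029603  0.47630812]
0 [[440.0, 448.0], [537.0, 449.0]]
0.02 [[439.0, 404.0], [537.0, 406.0]]
0.03 [[439.0, 382.0], [537.0, 383.0]]
0.04 [[438.0, 359.0], [538.0, 361.0]]
0.05 [[438.0, 336.0], [538.0, 338.0]]
```

View pics/s5.png

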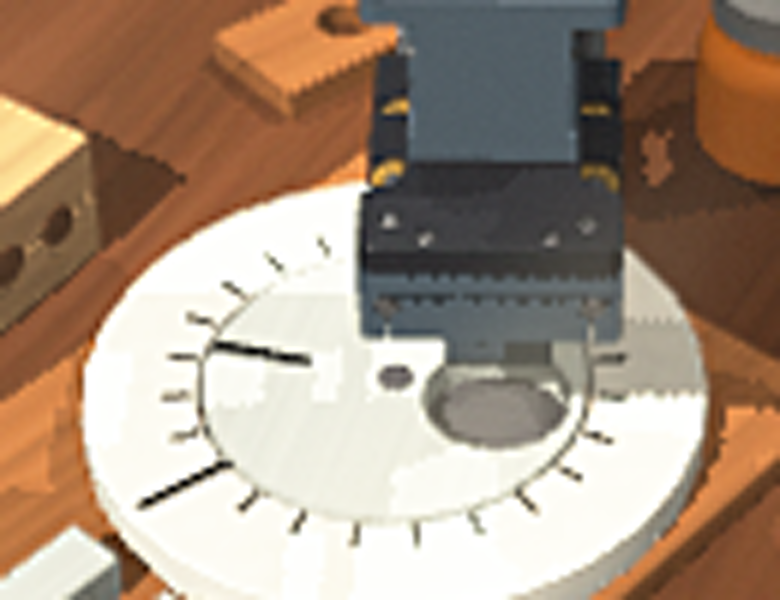

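The fingertip's lower edge shows at (446,361)–(550,364), so the tips end about 39 mm short of the stated TCP, at z ≈ 0.057. They are centred over the pocket, so I'll go lower carefully.

>>> {"fn": "jog_arm", "kwargs": {
  "rows": [
    {"slide":[0,0,0.005],"turn":[0,0,0]},
    {"slide":[0,0,0.005],"turn":[0,0,0]},
    {"slide":[0,0,0.004],"turn":[0,0,0]},
    {"slide":[0,0,0.003],"turn":[0,0,0]},
    {"slide":[0,0,0.002],"turn":[0,0,0]},
    {"slide":[0,0,0],"turn":[0,0,0]}
  ]
}}

```text
clock: 6.35
position: [0.5094, 0.0645, -0.0012]
tool_rot: [-3.061, -0.708, 0.001]
ft_force: [-0.1, 0.1, 1.1]
width: 0.0005
grip_force: 0.0
```

>>> {"fn": "jog_arm", "kwargs": {
  "rows": [
    {"slide":[0,0,0.002],"turn":[0,0,0]},
    {"slide":[0,0,0.002],"turn":[0,0,0]},
    {"slide":[0,0,0.002],"turn":[0,0,0]},
    {"slide":[0,0,0],"turn":[0,0,0]}
  ]
}}

```text
clock: 6.75
position: [0.5094, 0.0645, -0.0071]
tool_rot: [-3.061, -0.708, 0.001]
ft_force: [-0.5, -0.3, 0.5]
width: 0.0009
grip_force: 0.0
```

>>> {"fn": "jog_arm", "kwargs": {
  "rows": [
    {"slide":[0,0,0.002],"turn":[0,0,0]},
    {"slide":[0,0,0.002],"turn":[0,0,0]},
    {"slide":[0,0,0.001],"turn":[0,0,0]},
    {"slide":[0,0,0],"turn":[0,0,0]}
  ]
}}

```text
clock: 7.15
position: [0.5095, 0.0645, -0.012]
tool_rot: [-3.061, -0.708, 0.0]
ft_force: [0.0, -1.0, 0.8]
width: 0.0009
grip_force: 0.0
```

>>> {"fn": "jog_arm", "kwargs": {
  "rows": [
    {"slide":[0,0,0.001],"turn":[0,0,0]},
    {"slide":[0,0,0.001],"turn":[0,0,0]},
    {"slide":[0,0,0],"turn":[0,0,0]}
  ]
}}

```text
clock: 7.45
position: [0.5095, 0.0645, -0.014]
tool_rot: [-3.061, -0.708, 0.0]
ft_force: [0.7, 0.9, -0.1]
width: 0.0005
grip_force: 0.0
```

>>> {"fn": "jog_arm", "kwargs": {
  "rows": [
    {"slide":[-0.0004,0.0019,0],"turn":[0,0,0]},
    {"slide":[-0.0003,0.0019,0],"turn":[0,0,0]},
    {"slide":[-0.0002,0.0019,0],"turn":[0,0,0]},
    {"slide":[-0.0001,0.002,0],"turn":[0,0,0]},
    {"slide":[0,0.002,0],"turn":[0,0,0]},
    {"slide":[0.0002,0.002,0],"turn":[0,0,0]},
    {"slide":[0,0,0],"turn":[0,0,0]}
  ]
}}

```text
clock: 8.15
position: [0.5144, 0.0536, -0.0138]
tool_rot: [-3.061, -0.708, -0.001]
ft_force: [1.9, 3.0, 1.4]
width: 0.0004
grip_force: 1.9
```

There is a 3.5 N push on the wall now, so I'll continue along the arc.

>>> {"fn": "jog_arm", "kwargs": {
  "rows": [
    {"slide":[0.0003,0.0019,0],"turn":[0,0,0]},
    {"slide":[0.0004,0.0019,0],"turn":[0,0,0]},
    {"slide":[0.0005,0.0019,0],"turn":[0,0,0]},
    {"slide":[0.0006,0.0019,0],"turn":[0,0,0]},
    {"slide":[0.0007,0.0018,0],"turn":[0,0,0]},
    {"slide":[0.0008,0.0018,0],"turn":[0,0,0]},
    {"slide":[0.0009,0.0017,0],"turn":[0,0,0]},
    {"slide":[0,0,0],"turn":[0,0,0]}
  ]
}}

```text
clock: 8.95
position: [0.5225, 0.0439, -0.0141]
tool_rot: [-3.06, -0.708, 0.003]
ft_force: [-3.5, 2.0, -0.5]
width: 0.0006
grip_force: 1.6
```

Run:
```python
from h import *
s=state();print(s["position"],s["ft_force"])
g=grab_frame("wrist");np.save("pics/w6.npy",[s,g],allow_pickle=True)
cv2.imwrite("pics/w6.png",cv2.resize(g["frame"],(800,600),interpolation=cv2.INTER_CUBIC)[:,:,::-1])
```

```text
[ 0.5225148   0.04387539 -0.01411426] [-3.46751993  1.96253    -0.48496124]
```

View pics/w6.png

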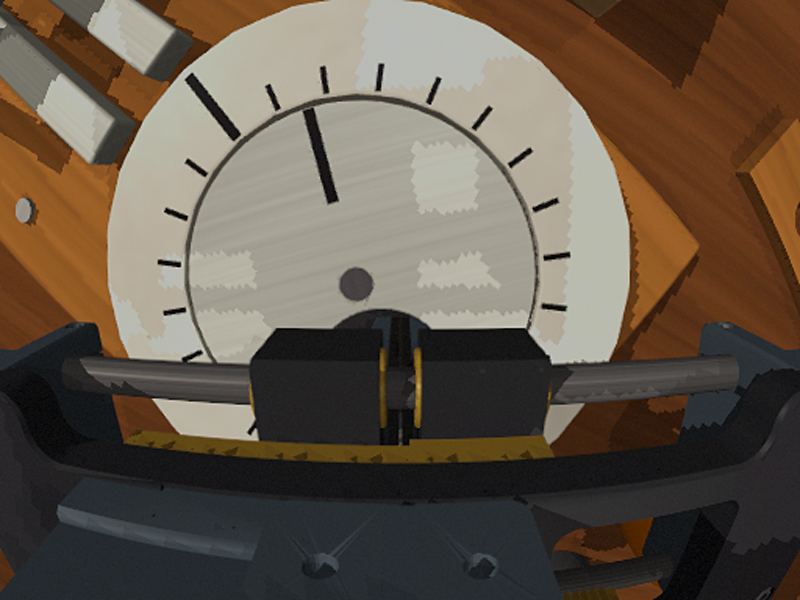

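The dial turns: the index bar now runs from (308,110) to (333,202), with the axis at (356,284) and the long line from (190,77) to (236,138). I'll write a helper that measures the remaining angle automatically.

```bash
cat >> h.py <<'E'
def angles(s,g,c=(.5434,.0722)):
    v=cv2.cvtColor(g["frame"],cv2.COLOR_RGB2GRAY);yy,xx=np.mgrid[0:205,0:512]
    W=wcast(g,s,np.c_[xx.ravel(),yy.ravel()],.034)[:,:2]-c;r=np.hypot(*W.T);a=np.degrees(np.arctan2(W[:,1],W[:,0]));v=v[:205].ravel()
    out=[]
    for lo,hi in((.036,.058),(.083,.095)):
        k=(r>lo)&(r<hi)&(v<60)&(a>-20)&(a<110);out+=[np.median(a[k]),np.std(a[k]),k.sum()]
    return np.round(out,2)
E
python3 - <<'E'
from h import *
for n in("wrist3","w6"):
    s,g=np.load(f"pics/{n}.npy",allow_pickle=True);print(angles(s,g))
s,g=np.load("pics/w6.npy",allow_pickle=True)
p=np.array([(308,110),(333,202),(236,138),(190,77),(356,284)])*.64-.18
P=wcast(g,s,p,.034)[:,:2];W=P-P[4];print(P[4],np.degrees(np.arctan2(W[:,1],W[:,0])),np.hypot(*W.T))
E
```

```text
[ 12.61   1.24 165.    64.35   0.63  75.  ]
[ 40.51   1.33 269.    64.32   0.67 115.  ]
[0.54328303 0.07186341] [40.71306056 40.62205967 64.66826882 64.16934476  0.        ] [0.06357694 0.02995009 0.06808558 0.09929515 0.        ]
```

>>> {"fn": "jog_arm", "kwargs": {
  "rows": [
    {"slide":[0.001,0.0017,0],"turn":[0,0,0]},
    {"slide":[0.0011,0.0016,0],"turn":[0,0,0]},
    {"slide":[0.0012,0.0016,0],"turn":[0,0,0]},
    {"slide":[0.0012,0.0015,0],"turn":[0,0,0]},
    {"slide":[0.0013,0.0014,0],"turn":[0,0,0]},
    {"slide":[0.0014,0.0013,0],"turn":[0,0,0]},
    {"slide":[0,0,0],"turn":[0,0,0]}
  ]
}}

```text
clock: 9.7
position: [0.5333, 0.039, -0.0141]
tool_rot: [-3.06, -0.708, 0.002]
ft_force: [-2.4, 4.2, 0.8]
width: 0.0
grip_force: 3.0
```

Run:
```python
from h import *
s=state();g=grab_frame("wrist");print(s["position"],s["ft_force"],angles(s,g))
```

```text
[ 0.53327056  0.03903927 -0.01406985] [-2.44232432  4.24632357  0.8418125 ] [ 61.72   1.38 253.    64.31   0.7  111.  ]
```

>>> {"fn": "jog_arm", "kwargs": {
  "rows": [
    {"slide":[0.0006,0.0005,0],"turn":[0,0,0]},
    {"slide":[0.0006,0.0005,0],"turn":[0,0,0]},
    {"slide":[0,0,0],"turn":[0,0,0]},
    {"slide":[0,0,0],"turn":[0,0,0]}
  ]
}}

```text
clock: 10.15
position: [0.5345, 0.0387, -0.0141]
tool_rot: [-3.06, -0.708, 0.002]
ft_force: [-4.2, 4.5, -0.1]
width: 0.0003
grip_force: 2.3
```

Run:
```python
from h import *
s=state();g=grab_frame("wrist");print(s["position"],s["ft_force"],angles(s,g))
```

```text
[ 0.53447971  0.03871129 -0.01409197] [-4.22755215  4.53892817 -0.10813123] [ 64.11   1.39 249.    64.35   0.7  115.  ]
```

It is aligned to 0.3°. I'll back off from the wall and lift.

>>> {"fn": "jog_arm", "kwargs": {
  "rows": [
    {"slide":[-0.0014,-0.0012,0],"turn":[0,0,0]},
    {"slide":[-0.0014,-0.0012,0],"turn":[0,0,0]},
    {"slide":[-0.0012,-0.0012,0],"turn":[0,0,0]},
    {"slide":[0,0,0],"turn":[0,0,0]},
    {"slide":[0,0,-0.005],"turn":[0,0,0]},
    {"slide":[0,0,-0.01],"turn":[0,0,0]},
    {"slide":[0,0,-0.02],"turn":[0,0,0]},
    {"slide":[0,0,-0.03],"turn":[0,0,0]}
  ]
}}

```text
clock: 11.0
position: [0.5296, 0.04, 0.0517]
tool_rot: [-3.06, -0.708, 0.003]
ft_force: [0.0, 0.2, 0.1]
width: 0.0004
grip_force: 0.0
```

>>> {"fn": "jog_arm", "kwargs": {
  "rows": [
    {"slide":[-0.02,0,-0.04],"turn":[0,0,0]},
    {"slide":[-0.03,0,-0.04],"turn":[0,0,0]},
    {"slide":[-0.03,0,-0.03],"turn":[0,0,0]},
    {"slide":[0,0,0],"turn":[0,0,0]},
    {"slide":[0,0,0],"turn":[0,0,0]},
    {"slide":[0,0,0],"turn":[0,0,0]}
  ]
}}

```text
clock: 11.6
position: [0.4587, 0.005, 0.1608]
tool_rot: [-3.061, -0.708, 0.0]
ft_force: [-0.6, 0.6, -0.1]
width: 0.0003
grip_force: 0.0
```

Run:
```python
from h import *
s=state();g=grab_frame("wrist");print(s["position"],s["ft_force"],angles(s,g))
cv2.imwrite("pics/w9.png",g["frame"][:,:,::-1])
```

```text
[0.45868734 0.00501407 0.16081408] [-0.61602876  0.62003542 -0.05740189] [63.68  1.   41.   64.21  0.5  21.  ]
```

View pics/w9.png

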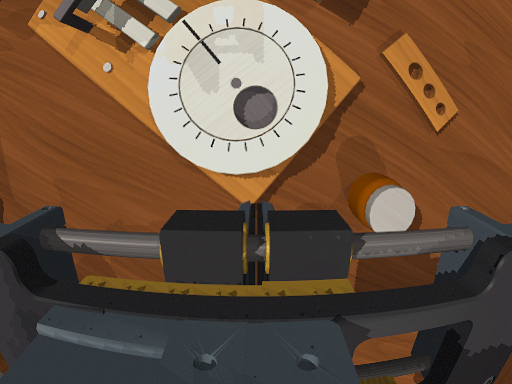

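The index bar and long line form one straight line from (219,63) to (184,21), and the hand is clear of everything.

```bash
python3 -c "
from plant import *
print(hand_in())"
```

```text
the job is handed in; nothing more can be done
None
```

The dial's index bar is lined up with the long scale line, measured about 0.5° off (the limit is about 3°); the hand is clear, I never touched the bystanders, and the job is handed in, though no verdict was returned.

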